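# Prop the airing cabinet's door on its stay

### The job

Air the low white cabinet: by its black knob, lift the flat steel stay bar clear of the peg on the cabinet's roof, use it to push the self-closing door open, and drop the middle one of the bar's three holes over the peg so that the bar lies down flat and holds the door open by itself. Feel for the peg and never press the bar down hard on it, then let go; leave the other things on and round the cabinet where they are.

Things in the scene. Friction and masses are not known exactly. Their poses are not given: they have to be found in the camera images.
- cabinet: low white metal airing cabinet, 210 deep (x), 250 wide (y), 100 mm high, fixed; origin at the centre of its underside; x points from the door to the back, y to the left as the robot sees it, z up. Flat roof. One clear, aluminium-framed front door, 205 wide, hinged upright near the left front corner. A tape roll lies on the right rear of the roof.
- door (a joint): door angle, 0 shut, growing to 1.6 as its right edge swings toward the robot. A spring closes it (0.18 N m shut, 0.4 N m at 0.9 rad). With the middle hole on the peg it stands at about 0.68 to 0.93 rad, on the near hole 0.34 to 0.57, on the far hole 1.03 to 1.30 (depending on where the peg is).
- door_hinge (a point): point on the door's upright hinge axis, at the height of the bar's underside (106 mm above the cabinet's foot)
- stay: flat steel stay bar, 22 wide, 6 thick, with three 11 mm holes and an upright black knob near its free end, 229 mm from the pivot. Origin on the pivot axis at the bar's underside; y runs along the bar to the knob, z square to the bar (up). It pitches up 0 to 0.7 rad, weighs about 160 g and falls flat by its own weight. It starts flat, slantwise over the roof behind the peg, door shut.
- pivot (a point): the bar's pivot, on its underside, on the door's top edge 170 mm from the hinge axis; here the bar swivels freely about the vertical and pitches up. When the bar is flat (level), its underside is 6 mm above the roof.
- knob (a point): centre of the black knob: a barrel 24 tall, 17 to 21 mm in diameter, upright on a 10 mm stem, 215 mm along the bar from the pivot and 29 mm above the bar's underside (23 above its top)
- hole_near (a point): centre of the hole nearest the pivot, on the bar's underside, 114 mm from the pivot
- hole_mid (a point): centre of the middle hole (the one to use), on the bar's underside, 150 mm from the pivot
- hole_far (a point): centre of the hole nearest the knob, on the bar's underside, 186 mm from the pivot
- keeper: aluminium plate, 50 by 26 by 3 mm, fixed at the roof's front edge; origin at the centre of its foot, axes as the cabinet's. A slot runs along its x (front to back), and an upright steel peg is clamped in it, anywhere up to 11 mm to the front or back of the middle. Where is different each time and is not reported: it must be felt or seen.
- slot (a point): middle of the keeper's slot, 6 mm above the roof (the flat bar's underside), 100 mm along the shut door from the hinge axis and 25.5 mm behind it. The peg is 8 mm thick, tapering to 6.4 mm over its last 4.5 mm; its tip is 13 mm above this point. A hole has 1.5 mm of play all round the peg.
- tape_roll: tan tape roll, 58 across, 19 high, lying on the right rear of the cabinet's roof; leave alone; origin at its underside
- specimen_cup_1: specimen cup with orange-red lid, 55 across, 72 high, left of the cabinet; leave alone
- specimen_cup_2: specimen cup with white lid, 55 across, 72 high, left of the cabinet; leave alone
- dropper_bottle: brown dropper bottle, 33 across, 106 high, left of the cabinet; leave alone
- bench_timer: flat countdown timer, 64x62x22, to the right of the cabinet; leave alone
- label_roll: white label roll, 72 across, 30 high, right of the cabinet; leave alone

How it is judged (in metres and radians):
On the way:
1. the door has been pushed well open (past 0.5 rad) (value of joint door above 0.5 rad), for 0.2 s.
At the end, for the whole second after the job is handed in: The bar lies flat (within 0.025 rad) with its middle hole over the keeper's slot (within 15.5 mm of its middle along the slot, wherever the peg stands in it, and 5 mm across it), and so on the peg; the door stands still, open between 0.64 and 0.98 rad, held by the bar alone (value of joint door between 0.64 and 0.98 rad and angle between stay's own z axis and vertical below 0.025 rad and horizontal distance between hole_mid and slot below 0.0155 m and y of hole_mid in the frame of keeper between -0.005 and 0.005 m and velocity of joint door between -0.03 and 0.03 rad/s); the robot touches nothing.
It fails at once if the bar is pressed on the peg with more than 20 N (contact force between stay and keeper above 20 N).
It fails at once if a bystander is moved more than 25 mm (distance of any of tape_roll, specimen_cup_1, specimen_cup_2, dropper_bottle, bench_timer, label_roll from where it was at the start of the episode above 0.025 m).
It also fails if it takes over 72 s, if anything falls off the work surface, if the arm or the gripper's body presses on something with over 40 N, if the wrist force passes 120 N, or if a joint passes its speed limit or range.

### The arm

A 6-joint arm with a two-finger parallel gripper is mounted at the origin on a cart in front of the work surface, level with it; the furniture and walls round the work are solid. World frame = base frame: x ahead of the robot, y to its left, z up, the work surface at z = 0. Lengths are in mm, angles in rad, forces in N, time in s.
With the tool pointing down it reaches from about 275 to 1000 mm from the base axis. Payload 8.4 kg.
Tool frame: the origin (TCP) lies at the very end of the fingers, on their centre line; the grasp point (between the pads) lies 19 mm behind it; z points along the fingers, y is the direction in which the jaws open and shut (so a half turn about z gives the same grasp; the last joint's range is limited). The gripper opens to 85 mm and grips with 20 to 120 N. Pads are 22 mm wide; open, the fingers measure 114 mm over their backs; the gripper's body (76 mm by 85 mm) begins 54 mm behind the grasp point. The pads swing forward as they close: fully open they stand 13 mm farther back than shut.
Start: joints at [-1.246, 0.353, 1.633, -0, 1.155, -0.002], TCP at [200.632, -591.924, 231.281] pointing down, gripper open.
Joint ranges: [-2.63, 2.63], [-0.92, 2.1], [0.06, 2.66], [-1.3, 4.44], [0, 2.69], [-3.02, 3.02]. Speed limits (rad/s): [2.22, 2.22, 2.79, 3.14, 3.14, 3.14].

### API

Orientations are given as [roll, pitch, yaw] about the fixed x, y, z axes, in that order (R = Rz(yaw) Ry(pitch) Rx(roll)).
In Python, from rig import r gives the robot as it stands.
- The arm moves only by the tool jog_arm, never from a script. Its argument "increments" is text: rows parted by semicolons, each of 7 numbers parted by spaces: the shift along the tool's x, y, z in cm, then the turn, a rotation vector about the tool's x, y, z in rad, then the opening, from -1 (shut) to 1 (fully open). A call has exactly 8 rows; each row shifts and turns the commanded pose from where the row before left it, along the tool's axes as they then stand; what a row does not reach is not made up. A row lasts 1/10 s, in which the tool goes at most 50 mm and 8.59 degrees, less where a joint would pass 70% of its speed; a pose out of reach is approached as far as the arm can. A call with a gripper value outside its range is refused whole. The fingers move at their own pace and stop on an object; "squeeze" is the grip in N (left out, the last holds). Time passes only in rows, so rows that do not move let the fingers close, or fill a call up. It gives the time, the measured TCP pose, the force and the opening at its end, in the units of the state.
- r.sense(): the state, without advancing time (a new reading comes with each control period).
- r.grab_frame(name): name is "side" or "top"; returns the picture (480x640x3 uint8, red, green, blue); there is no depth.
- r.camera_info(name): a dict with "K" (3x3 intrinsics, pixels), "rvec" (rotation vector, rad) and "tvec" (3), from world to camera coordinates, as OpenCV has them. Camera axes: x right, y down, z forward; pixel columns grow to the right and rows downward; lengths in mm; the calibration is good to about 2 mm. A picture is of the moment at which its call begins. camera_info takes no time and is no camera call.
- r.sign_off(): hands the job in, once; it reports no verdict.
The state is a dict: "clock": time; "qpos": joint angles; "qvel": joint speeds; "joint_efforts": joint torques, N m; "eef_pos": TCP position; "tcp_rot": TCP orientation; "contact_force": force on the tool from outside, world axes, zero at the start; "wrist_torque": the same for the moment, N m; "opening": opening from 0.0 (shut) to 1.0 (fully open).
Only numpy, scipy, OpenCV 4.12 (cv2) and the standard library are available. Lean on these libraries where they do the work, as an engineer would, in place of code of your own. Each camera call takes 0.05 s, during which the arm holds its last target.

## Working session

There is one attempt and no reset: what is moved stays moved. The work goes in short steps, Python scripts to look and compute and a tool call to move; the robot and the scene stay as the last step left them, time stands still between calls to the robot, and variables do not carry over. Pictures are saved under pics/ and viewed, and the job is handed in when it is done.

Besides the shell and the picture viewer there is one more tool, called as name(argument=value, ...) on one line, values as JSON. jog_arm: Moves the arm, as the interface text tells. Its arguments: {"type":"object","properties":{"increments":{"type":"string"},"squeeze":{"type":"number"}},"required":["increments"]}

```bash
ls; mkdir -p pics; python3 - <<'E'
from rig import r
import cv2
print(r.sense())
for n in("side","top"):
    im=r.grab_frame(n); cv2.imwrite(f"pics/{n}0.png",im[:,:,::-1]); print(n,r.camera_info(n))
E
```

```text
pics
{'clock': 0.0, 'qpos': array([-1.24639115e+00,  3.53671667e-01,  1.63414793e+00,  1.72783886e-05,
        1.15520604e+00, -2.44672857e-03]), 'qvel': array([ 0.00047072,  0.00185297, -0.00066309,  0.00060709, -0.00080809,
       -0.00124099]), 'joint_efforts': array([-3.79795732e-03, -6.05252981e+01, -3.42067587e+01, -1.77657371e-04,
        9.45191598e-03,  2.04284657e-05]), 'eef_pos': array([ 200.48643386, -591.45622481,  230.54109369]), 'tcp_rot': array([-3.14015970e+00, -1.93036997e-05,  3.26844907e-01]), 'contact_force': array([-0.29972458,  0.41133899, -0.44406512]), 'wrist_torque': array([ 0.02075715, -0.00348671,  0.00221207]), 'opening': 1.00168971063832}
side {'K': array([[437.05223072,   0.        , 318.80058204],
       [  0.        , 437.05223072, 245.9146402 ],
       [  0.        ,   0.        ,   1.        ]]), 'rvec': array([ 0.50632239, -2.54267409,  1.39448867]), 'tvec': array([ 583.72996662,  192.86885086, 1166.90200129])}
top {'K': array([[509.4189351 ,   0.        , 308.81597879],
       [  0.        , 509.4189351 , 236.59366447],
       [  0.        ,   0.        ,   1.        ]]), 'rvec': array([ 2.18045105, -2.14420834,  0.17372388]), 'tvec': array([ -11.01804647,  626.40706429, 1443.57456033])}
```

View pics/side0.png

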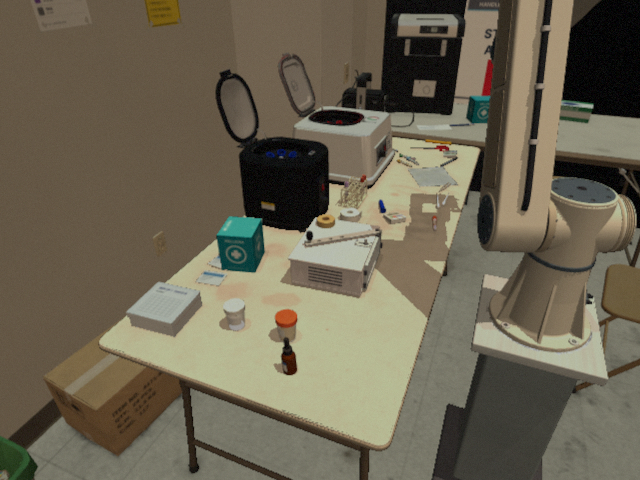

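View pics/top0.png

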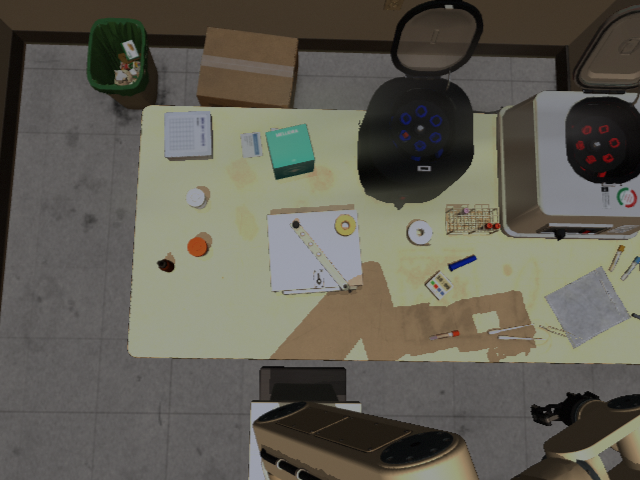

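```bash
python3 - <<'E'
import cv2
a=cv2.imread("pics/top0.png")[195:310,255:375]; cv2.imwrite("pics/topc.png",cv2.resize(a,None,fx=5,fy=5,interpolation=2))
a=cv2.imread("pics/side0.png")[205:305,280:400]; cv2.imwrite("pics/sidec.png",cv2.resize(a,None,fx=6,fy=6,interpolation=2))
E
```

```text
(no output)
```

View pics/topc.png

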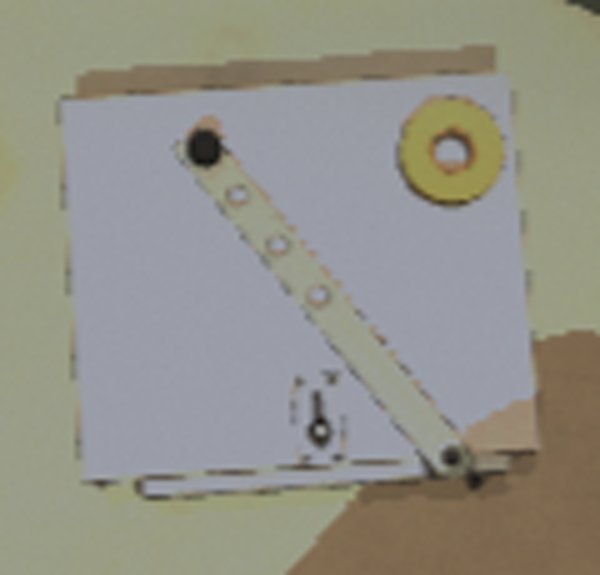

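View pics/sidec.png

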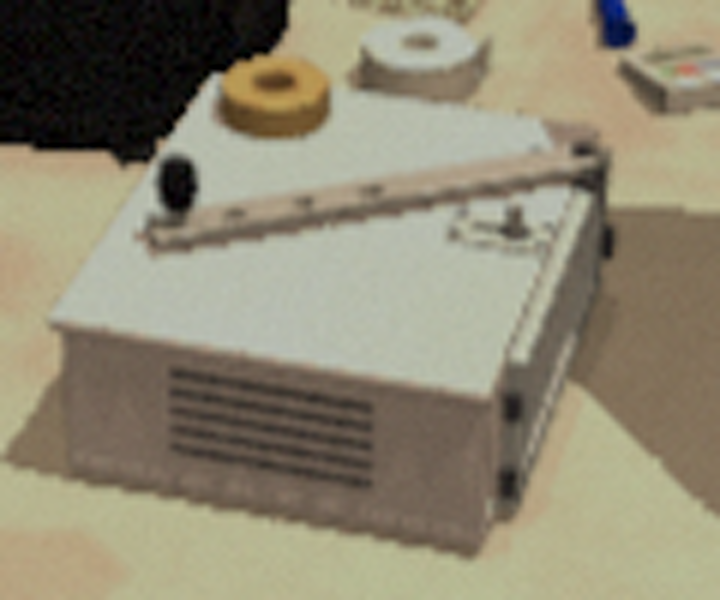

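```bash
cat > h.py <<'E'
import numpy as np,cv2
from rig import r
C={n:r.camera_info(n) for n in("side","top")}
def ray(n,px):
    c=C[n];R=cv2.Rodrigues(c["rvec"])[0];t=c["tvec"]
    d=R.T@np.linalg.inv(c["K"])@[px[0],px[1],1];o=-R.T@t
    return o,d/np.linalg.norm(d)
def atz(n,px,z):
    o,d=ray(n,px);return o+d*(z-o[2])/d[2]
def proj(n,P):
    c=C[n];return cv2.projectPoints(np.array(P,float).reshape(-1,3),c["rvec"],c["tvec"],c["K"],None)[0][:,0]
def tri(a,b):
    o1,d1=ray("top",a);o2,d2=ray("side",b)
    s=np.linalg.lstsq(np.c_[d1,-d2],o2-o1,rcond=None)[0]
    p,q=o1+s[0]*d1,o2+s[1]*d2
    return (p+q)/2,np.linalg.norm(p-q)
T=lambda x,y:(255+x/5-.4,195+y/5-.4)
S=lambda x,y:(280+x/6-.4,205+y/6-.4)
E
python3 - <<'E'
from h import *
np.set_printoptions(precision=1,suppress=True)
for n in C: print(n,ray(n,(320,240))[0])
# roof corners
rc=[T(62,98),T(507,75),T(540,449),T(85,482)]
P=[atz("top",p,100) for p in rc]
for p in P:print(p)
kn=atz("top",T(205,148),147);kb=tri(T(205,148),S(178,184))
pv=atz("top",T(452,457),112);print("knob top",kn,kb,"pivot",pv,tri(T(452,457),S(585,152)))
print("pegtip",atz("top",T(319,432),119),tri(T(319,430),S(515,209)))
for p in [T(297,378),T(338,375),T(345,460),T(303,460)]:print("keeper",atz("top",p,103))
for p in [T(238,195),T(278,245),T(319,296)]: print("hole",atz("top",p,110))
print("doorL",atz("top",T(145,488),100))
# fit cabinet
from scipy.optimize import least_squares
L=np.array([[105,125,100],[105,-125,100],[-105,-125,100],[-105,125,100]])
obs=[("top",rc[0],0),("top",rc[1],1),("top",rc[2],2),("top",rc[3],3),("side",S(52,322),0),("side",S(492,396),3)]
def pts(v): 
    c,s=np.cos(v[2]),np.sin(v[2]);return np.c_[v[0]+c*L[:,0]-s*L[:,1],v[1]+s*L[:,0]+c*L[:,1],L[:,2]]
def f(v):
    W=pts(v);return np.concatenate([proj(n,W[i])[0]-p for n,p,i in obs])
s=least_squares(f,[400,0,0]);print(s.x,s.x[2],s.fun)
print("%.4f"%s.x[2])
E
```

```text
side [ 190.6 1036.3  793.3]
top [ 425.    34.3 1514.8]
[680.1 119.5 100. ]
[ 698.3 -131.6  100. ]
[ 487.5 -150.5  100. ]
[465.3 101.2 100. ]
knob top [645.6  38.4 147. ] (array([647. ,  38.2, 133.9]), np.float64(1.457025994508373)) pivot [ 481.8 -100.4  112. ] (array([ 480.9, -100.5,  113. ]), np.float64(1.742653312544638))
pegtip [494.  -26.8 119. ] (array([494.7, -26.9, 117.4]), np.float64(0.8478824957023561))
keeper [524.4 -14.9 103. ]
keeper [526.5 -37.6 103. ]
keeper [479.6 -42.  103. ]
keeper [479.2 -18.8 103. ]
hole [625.4  19.6 110. ]
hole [597.7  -3.1 110. ]
hole [569.6 -26.2 110. ]
doorL [462.5  68.1 100. ]
[581.9 -14.7   0.1] 0.0876490478558376 [ 0.1  1.6 -0.6  0.3 -0.8 -0.3  0.2 -0.4  0.3 -1.2 -0.9 -0.9]
0.0876
```

```bash
cat > plan.py <<'E'
from h import *
from scipy.spatial.transform import Rotation as Ro
from scipy.optimize import brentq
PSI=0.0876; XC=np.array([np.cos(PSI),np.sin(PSI)]); YC=np.array([-np.sin(PSI),np.cos(PSI)])
H=np.array([467.3,69.0]); PEG=np.array([494.4,-27.2]); Z0=106.
def pivot(a): return H+170*(-np.sin(a)*XC-np.cos(a)*YC)
def bar(a,phi,p):
    """knob world pos, bar rotation (cols: x across, y along, z)"""
    y=np.array([np.cos(phi)*np.cos(p),np.sin(phi)*np.cos(p),np.sin(p)])
    x=np.cross(y,[0,0,1]);x/=np.linalg.norm(x);z=np.cross(x,y)
    return np.r_[pivot(a),Z0],np.c_[x,y,z]
def tool(a,phi,p,gz=0.0):
    P,B=bar(a,phi,p); k=P+215*B[:,1]+(29+gz)*B[:,2]
    R=np.c_[B[:,1],B[:,0],-B[:,2]]     # tool x along bar, z down the knob
    return k+19*R[:,2],R              # tcp pos (19 beyond grasp point)
def sol(hole=150.,peg=None,p=0.):
    peg=PEG if peg is None else peg
    L=hole*np.cos(p)
    a=brentq(lambda a:np.linalg.norm(pivot(a)-peg)-L,0,1.6)
    d=peg-pivot(a);return a,np.arctan2(d[1],d[0])
def cur():
    s=r.sense();return s["eef_pos"],Ro.from_euler("xyz",s["tcp_rot"]).as_matrix(),s
def rows(p0,R0,p1,R1,n,g):
    dR=Ro.from_matrix(R0.T@R1).as_rotvec();out=[]
    for i in range(n):
        Ri=R0@Ro.from_rotvec(dR*i/n).as_matrix()
        t=Ri.T@(p1-p0)/n/10
        out.append(" ".join("%.2f"%v for v in t)+" "+" ".join("%.3f"%v for v in dR/n)+" %g"%g)
    print("; ".join(out).replace("-0.000","0").replace("-0.00 ","0 "))
E
python3 - <<'E'
from plan import *
np.set_printoptions(precision=3,suppress=True)
print(sol(),sol(114),sol(186))
p,R=tool(0,0.705,0);print(p)
k=bar(0,0.705,0);print(k[0]+215*k[1][:,1])
p0,R0,s=cur()
p[2]=231
rows(p0,R0,p,R,24,1)
E
```

```text
(0.8805360098654141, np.float64(0.15460609527624408)) (0.5174434295314724, np.float64(0.5371773169928591)) (1.2571382729458151, np.float64(-0.1609191258757135))
[645.919  38.979 116.   ]
[645.919  38.979 106.   ]
2.60 -1.89 0.00 0 0 -0.016 1; 2.63 -1.85 0.00 0 0 -0.016 1; 2.66 -1.81 0.00 0 0 -0.016 1; 2.69 -1.77 0.00 0 0 -0.016 1; 2.72 -1.72 0.00 0 0 -0.016 1; 2.74 -1.68 0.00 0 0 -0.016 1; 2.77 -1.64 0.00 0 0 -0.016 1; 2.79 -1.59 0 0 0 -0.016 1; 2.82 -1.55 0 0 0 -0.016 1; 2.84 -1.51 0 0 0 -0.016 1; 2.87 -1.46 0 0 0 -0.016 1; 2.89 -1.42 0 0 0 -0.016 1; 2.91 -1.37 0 0 0 -0.016 1; 2.93 -1.32 0 0 0 -0.016 1; 2.95 -1.28 0 0 0 -0.016 1; 2.97 -1.23 0 0 0 -0.016 1; 2.99 -1.18 0 0 0 -0.016 1; 3.01 -1.14 0 0 0 -0.016 1; 3.03 -1.09 0 0 0 -0.016 1; 3.04 -1.04 0 0 0 -0.016 1; 3.06 -0.99 0 0 0 -0.016 1; 3.07 -0.94 0 0 0 -0.016 1; 3.09 -0.90 0 0 0 -0.016 1; 3.10 -0.85 0 0 0 -0.016 1
```

jog_arm(increments="2.6 -1.9 0 0 0 -0.016 0.2; 2.6 -1.9 0 0 0 -0.016 0.2; 2.7 -1.8 0 0 0 -0.016 0.2; 2.7 -1.8 0 0 0 -0.016 0.2; 2.7 -1.7 0 0 0 -0.016 0.2; 2.7 -1.7 0 0 0 -0.016 0.2; 2.8 -1.6 0 0 0 -0.016 0.2; 2.8 -1.6 0 0 0 -0.016 0.2", squeeze=40)

```text
clock: 0.9
eef_pos: [349.3, -379.9, 231.1]
tcp_rot: [-3.141, 0.0, 0.455]
contact_force: [0.7, -0.3, 0.7]
opening: 0.599
```

jog_arm(increments="2.8 -1.5 0 0 0 -0.016 0.2; 2.8 -1.5 0 0 0 -0.016 0.2; 2.9 -1.5 0 0 0 -0.016 0.2; 2.9 -1.4 0 0 0 -0.016 0.2; 2.9 -1.4 0 0 0 -0.016 0.2; 2.9 -1.3 0 0 0 -0.016 0.2; 3.0 -1.3 0 0 0 -0.016 0.2; 3.0 -1.2 0 0 0 -0.016 0.2")

```text
clock: 1.7
eef_pos: [497.4, -169.5, 231.1]
tcp_rot: [-3.141, 0.0, 0.583]
contact_force: [0.1, -0.8, -1.2]
opening: 0.598
```

```bash
python3 - <<'E'
from plan import *
p,R=tool(0,0.705,0)
p0,R0,s=cur();print(p0,s["tcp_rot"],s["clock"],s["opening"])
p[2]=205
rows(p0,R0,p,R,7,.2)
E
```

```text
[ 497.39548786 -169.50061708  231.07535306] [-3.14123096e+00  3.27568940e-04  5.83469562e-01] 1.7 0.5980698436565014
3.41 -1.32 0.37 0 0.000 -0.017 0.2; 3.43 -1.26 0.37 0 0.000 -0.017 0.2; 3.46 -1.20 0.37 0 0.000 -0.017 0.2; 3.48 -1.14 0.37 0 0.000 -0.017 0.2; 3.49 -1.08 0.37 0 0.000 -0.017 0.2; 3.51 -1.02 0.37 0 0.000 -0.017 0.2; 3.53 -0.95 0.37 0 0.000 -0.017 0.2
```

jog_arm(increments="3.4 -1.3 0.2 0 0 -0.017 0.2; 3.4 -1.3 0.2 0 0 -0.017 0.2; 3.5 -1.2 0.3 0 0 -0.017 0.2; 3.5 -1.1 0.4 0 0 -0.017 0.2; 3.5 -1.1 0.5 0 0 -0.017 0.2; 3.5 -1.0 0.5 0 0 -0.017 0.2; 3.5 -1.0 0.5 0 0 -0.017 0.2; 0 0 0 0 0 0 0.2")

```text
clock: 2.5
eef_pos: [647.0, 41.1, 204.0]
tcp_rot: [-3.141, -0.0, 0.705]
contact_force: [0.1, 0.8, -0.2]
opening: 0.595
```

```bash
python3 - <<'E'
from plan import *
p,R=tool(0,0.705,0)
p0,R0,s=cur();print(p0,s["tcp_rot"],s["clock"],s["opening"])
rows(p0,R0,p,R,7,.2)
for n in("side","top"):
    im=r.grab_frame(n)[:,:,::-1]; cv2.imwrite(f"pics/{n}1.png",im)
    c=im[180:310,250:400] ; cv2.imwrite(f"pics/{n}1c.png",cv2.resize(c,None,fx=5,fy=4.6,interpolation=2))
E
```

```text
[646.97638281  41.07608391 203.98384183] [-3.14060419e+00 -4.01711924e-04  7.05032058e-01] 2.5 0.5945273003239208
-0.03 0.01 1.26 0 0 0.000 0.2; -0.03 0.01 1.26 0 0 0.000 0.2; -0.03 0.01 1.26 0 0 0.000 0.2; -0.03 0.01 1.26 0 0 0.000 0.2; -0.03 0.01 1.26 0 0 0.000 0.2; -0.03 0.01 1.26 0 0 0.000 0.2; -0.03 0.01 1.26 0 0 0.000 0.2
```

View pics/top1c.png

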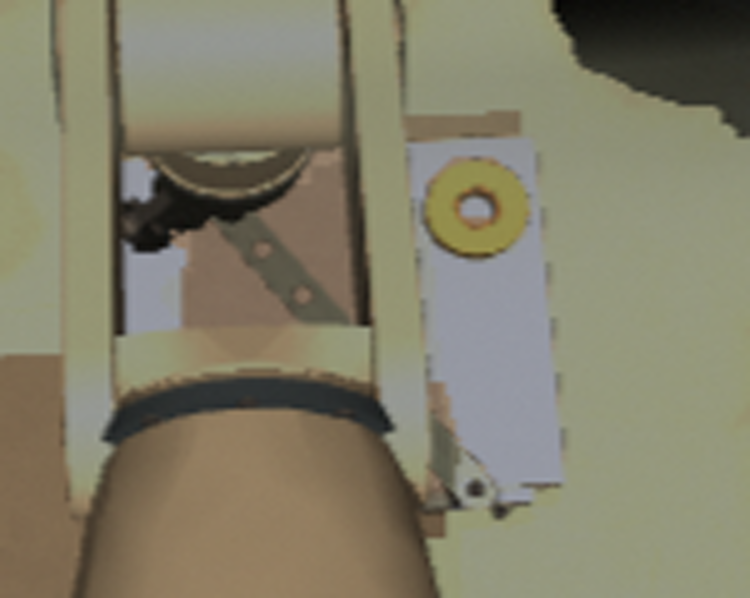

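View pics/side1c.png

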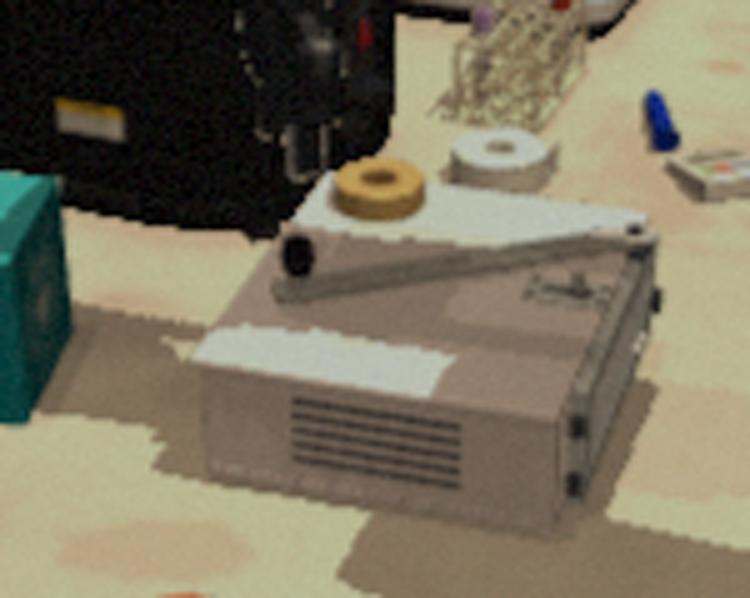

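The side view shows the fingers (crop ~305,150) right above the knob (300,255). In the top view the arm hides the keeper. I'll lower onto the knob.

jog_arm(increments="0 0 1.3 0 0 0 0.2; 0 0 1.3 0 0 0 0.2; -0.1 0 1.3 0 0 0 0.2; -0.1 0 1.3 0 0 0 0.2; 0 0 1.2 0 0 0 0.2; 0 0 1.2 0 0 0 0.2; 0 0 1.0 0 0 0 0.2; 0 0 0 0 0 0 0.2")

```text
clock: 3.4
eef_pos: [643.1, 36.4, 117.5]
tcp_rot: [-3.14, 0.002, 0.702]
contact_force: [-0.7, -0.4, -0.1]
opening: 0.598
```

jog_arm(increments="0 0 0 0 0 0 -1; 0 0 0 0 0 0 -1; 0 0 0 0 0 0 -1; 0 0 0 0 0 0 -1; 0 0 0 0 0 0 -1; 0 0 0 0 0 0 -1; 0 0 0 0 0 0 -1; 0 0 0 0 0 0 -1", squeeze=30)

```text
clock: 4.2
eef_pos: [644.2, 36.4, 119.4]
tcp_rot: [3.141, -0.0, 0.702]
contact_force: [1.1, 0.7, 1.4]
opening: 0.218
```

```bash
python3 - <<'E'
from plan import *
p0,R0,s=cur();print(p0,s["tcp_rot"],s["clock"],s["opening"],s["contact_force"])
# lift to p=.28
p,R=tool(0,0.705,0);p1,R1=tool(0,.705,.28)
print(p,p1)
rows(p0,R0,p1+p0-p,R1,8,-1)
for n in("side",):
    im=r.grab_frame(n)[:,:,::-1]
    c=im[180:310,250:400] ; cv2.imwrite(f"pics/{n}2c.png",cv2.resize(c,None,fx=5,fy=4.6,interpolation=2))
E
```

```text
[644.16240077  36.44348935 119.39028427] [ 3.14141859e+00 -3.45915808e-04  7.01805201e-01] 4.2 0.2175427257610643 [1.05821814 0.69588077 1.36408617]
[645.91944466  38.97912594 116.        ] [637.43765309  31.76220826 175.02701882]
-0.14 0.00 -0.74 0.000 0.035 0 -1; -0.11 0.00 -0.74 0.000 0.035 0 -1; -0.09 0.00 -0.75 0.000 0.035 0 -1; -0.06 0.00 -0.75 0.000 0.035 0 -1; -0.03 0.00 -0.75 0.000 0.035 0 -1; -0.01 0.00 -0.75 0.000 0.035 0 -1; 0.02 0.00 -0.75 0.000 0.035 0 -1; 0.04 0.00 -0.75 0.000 0.035 0 -1
```

View pics/side2c.png

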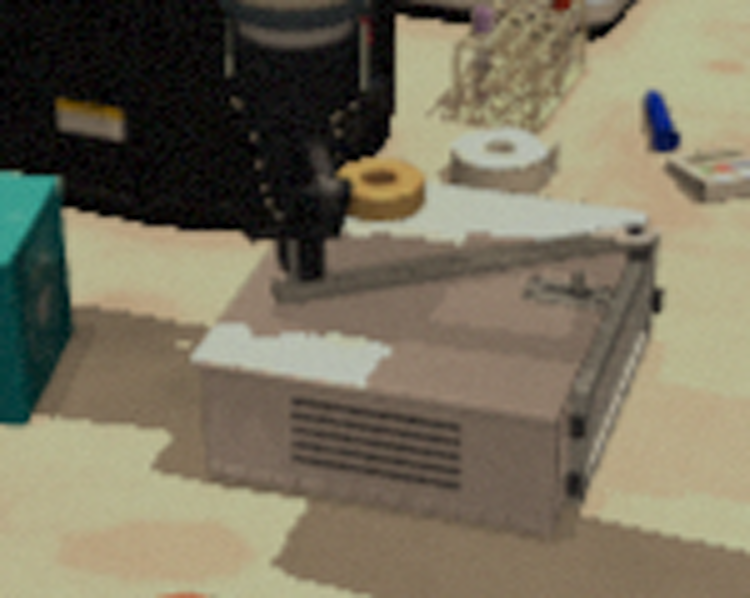

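jog_arm(increments="-0.1 0 -0.7 0 0.035 0 -1; -0.1 0 -0.7 0 0.035 0 -1; -0.1 0 -0.8 0 0.035 0 -1; -0.1 0 -0.8 0 0.035 0 -1; 0 0 -0.8 0 0.035 0 -1; 0 0 -0.8 0 0.035 0 -1; 0 0 -0.7 0 0.035 0 -1; 0 0 -0.7 0 0.035 0 -1")

```text
clock: 5.05
eef_pos: [634.8, 28.7, 179.1]
tcp_rot: [3.141, -0.282, 0.702]
contact_force: [-0.4, -1.2, -1.6]
opening: 0.217
```

```bash
cat >> plan.py <<'E'
OFF=None
def setoff():
    p,R=tool(0,0.705,0);return R.T@(np.array([644.16,36.44,119.39])-p)
OFF=setoff()
def tgt(a,phi,p):
    q,R=tool(a,phi,p);return q+R@OFF,R
def inv(pos):
    from scipy.optimize import fsolve
    return fsolve(lambda v:tgt(*v)[0]-pos,[.5,.4,.2])
def peg_s(a,phi,p,peg=None):
    "distance along bar (from pivot) of peg, lateral miss, height of underside over roof+6 there"
    peg=PEG if peg is None else peg
    d=peg-pivot(a);u=np.array([np.cos(phi),np.sin(phi)]);s=d@u
    return s/np.cos(p),u[0]*d[1]-u[1]*d[0],s*np.tan(p)
E
python3 - <<'E'
from plan import *
np.set_printoptions(precision=3,suppress=True)
p0,R0,s=cur();print(p0,s["tcp_rot"],s["clock"],s["opening"],s["contact_force"])
print(OFF, tgt(0,.705,.28)[0],inv(p0))
A,P=sol(150,p=.25);print(A,P)
for t in np.linspace(0,1,9):
    v=(A*t,.705+(P-.705)*t,.28);print(t,v,tgt(*v)[0],peg_s(*v))
q=tgt(0,.705,.28)
pa=p0;Ra=R0
for t in np.linspace(1/3,1,3):
    p1,R1=tgt(A*t,.705+(P-.705)*t,.28)
    rows(pa,Ra,p1,R1,8,-1);pa,Ra=p1,R1
    print()
E
```

```text
[634.812  28.715 179.098] [ 3.141 -0.282  0.702] 5.05 0.21728626473513213 [-0.399 -1.217 -1.6  ]
[-2.985  0.794 -3.39 ] [635.053  28.691 177.46 ] [-0.003  0.707  0.288]
0.8336490076288428 0.19838550215683842
0.0 (np.float64(0.0), np.float64(0.705), 0.28) [635.053  28.691 177.46 ] (np.float64(59.01296215262587), np.float64(47.78693917001757), np.float64(16.308565429378422))
0.125 (np.float64(0.10420612595360534), np.float64(0.6416731877696048), 0.28) [625.217  18.129 177.46 ] (np.float64(70.88985812091387), np.float64(41.19210485171307), np.float64(19.59081271762316))
0.25 (np.float64(0.2084122519072107), np.float64(0.5783463755392095), 0.28) [614.767   8.934 177.46 ] (np.float64(82.73556881135785), np.float64(34.74655081303182), np.float64(22.86444177818366))
0.375 (np.float64(0.31261837786081603), np.float64(0.5150195633088144), 0.28) [603.866   1.134 177.46 ] (np.float64(94.51576432396352), np.float64(28.46591700853785), np.float64(26.119965349281863))
0.5 (np.float64(0.4168245038144214), np.float64(0.4516927510784192), 0.28) [592.677  -5.261 177.46 ] (np.float64(106.19593267058949
[... 1101 characters left out ...]
0.006 0 0.020 -1; -0.44 0.09 -0.11 -0.006 0 0.020 -1

-0.40 -0.03 -0.12 -0.006 0.000 0.020 -1; -0.40 -0.02 -0.12 -0.006 0.000 0.020 -1; -0.40 -0.01 -0.12 -0.006 0.000 0.020 -1; -0.40 0 -0.12 -0.006 0.000 0.020 -1; -0.40 0.01 -0.12 -0.006 0.000 0.020 -1; -0.40 0.02 -0.12 -0.006 0.000 0.020 -1; -0.40 0.03 -0.12 -0.006 0.000 0.020 -1; -0.40 0.03 -0.12 -0.006 0.000 0.020 -1

-0.35 -0.07 -0.10 -0.006 0.000 0.020 -1; -0.35 -0.06 -0.10 -0.006 0.000 0.020 -1; -0.36 -0.05 -0.10 -0.006 0.000 0.020 -1; -0.36 -0.04 -0.10 -0.006 0.000 0.020 -1; -0.36 -0.04 -0.10 -0.006 0.000 0.020 -1; -0.36 -0.03 -0.10 -0.006 0.000 0.020 -1; -0.36 -0.02 -0.10 -0.006 0.000 0.020 -1; -0.36 -0.01 -0.10 -0.006 0.000 0.020 -1
```

jog_arm(increments="-0.45 0 -0.1 -0.006 0 0.02 -1; -0.45 0 -0.1 -0.006 0 0.02 -1; -0.45 0.05 -0.1 -0.006 0 0.02 -1; -0.45 0.05 -0.1 -0.006 0 0.02 -1; -0.45 0.05 -0.1 -0.006 0 0.02 -1; -0.45 0.1 -0.1 -0.006 0 0.02 -1; -0.45 0.1 -0.1 -0.006 0 0.02 -1; -0.45 0.1 -0.1 -0.006 0 0.02 -1")

```text
clock: 5.85
eef_pos: [608.1, 3.6, 176.2]
tcp_rot: [3.14, -0.28, 0.533]
contact_force: [1.7, 0.7, -0.3]
opening: 0.217
```

```bash
cat > st.py <<'E'
from plan import *
np.set_printoptions(precision=3,suppress=True)
p0,R0,s=cur();v=inv(p0)
print(p0,s["tcp_rot"],s["clock"],s["opening"],s["contact_force"]);print("a,phi,p",v,"peg",peg_s(*v))
def pic(k,n="side",x0=290,y0=190,w=110,h=90,f=7):
    im=r.grab_frame(n)[:,:,::-1];c=im[y0:y0+h,x0:x0+w];cv2.imwrite(f"pics/{k}.png",cv2.resize(c,None,fx=f,fy=min(f,600/h),interpolation=2))
E
python3 - <<'E'
from st import *
A,P=sol(150,p=.25)
t=2/3;p1,R1=tgt(A*t,.705+(P-.705)*t,.28)
rows(p0,R0,p1,R1,8,-1)
pic("s3","side",250,180,150,130,4.6)
E
```

```text
[608.054   3.589 176.22 ] [ 3.14  -0.28   0.533] 5.85 0.21685402930740777 [ 1.712  0.669 -0.317]
a,phi,p [0.278 0.535 0.274] peg (np.float64(90.38991884362807), np.float64(30.655206510570395), np.float64(24.441360669000716))
-0.40 -0.03 -0.13 -0.006 0 0.020 -1; -0.40 -0.02 -0.13 -0.006 0 0.020 -1; -0.40 -0.01 -0.13 -0.006 0 0.020 -1; -0.40 0 -0.13 -0.006 0 0.020 -1; -0.40 0.01 -0.13 -0.006 0 0.020 -1; -0.40 0.01 -0.13 -0.006 0 0.020 -1; -0.40 0.02 -0.13 -0.006 0 0.020 -1; -0.40 0.03 -0.13 -0.006 0 0.020 -1
```

View pics/s3.png

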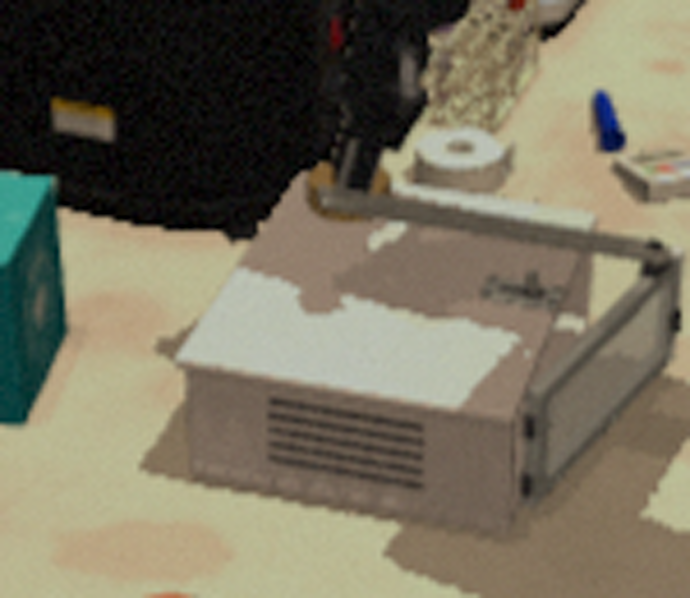

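Door opening as modelled; the bar (crop 350,190 to 655,255) is well above the peg (530,280). Continuing.

jog_arm(increments="-0.4 0 -0.13 -0.006 0 0.02 -1; -0.4 0 -0.13 -0.006 0 0.02 -1; -0.4 0 -0.13 -0.006 0 0.02 -1; -0.4 0 -0.13 -0.006 0 0.02 -1; -0.4 0 -0.13 -0.006 0 0.02 -1; -0.4 0 -0.13 -0.006 0 0.02 -1; -0.4 0 -0.13 -0.006 0 0.02 -1; -0.4 0 -0.13 -0.006 0 0.02 -1")

```text
clock: 6.7
eef_pos: [578.0, -11.4, 177.5]
tcp_rot: [3.137, -0.281, 0.367]
contact_force: [3.8, 1.2, 1.4]
opening: 0.218
```

```bash
python3 - <<'E'
from st import *
A,P=sol(150,p=.2);print(A,P)
p1,R1=tgt(A,P,.2);print(p1)
rows(p0,R0,p1,R1,8,-1)
E
```

```text
[577.961 -11.365 177.483] [ 3.137 -0.281  0.367] 6.7 0.21821535382954016 [3.784 1.161 1.415]
a,phi,p [0.552 0.37  0.28 ] peg (np.float64(121.14185627201418), np.float64(14.67709286894749), np.float64(33.49184286488382))
0.8504491788635749 0.18255046872148073
[551.697 -17.43  161.244]
-0.38 -0.05 0.10 -0.005 -0.010 0.022 -1; -0.38 -0.04 0.11 -0.005 -0.010 0.022 -1; -0.38 -0.03 0.11 -0.005 -0.010 0.022 -1; -0.38 -0.02 0.11 -0.005 -0.010 0.022 -1; -0.38 -0.02 0.12 -0.005 -0.010 0.022 -1; -0.37 -0.01 0.12 -0.005 -0.010 0.022 -1; -0.37 0 0.12 -0.005 -0.010 0.022 -1; -0.37 0.01 0.13 -0.005 -0.010 0.022 -1
```

jog_arm(increments="-0.38 -0.05 0.1 -0.005 -0.01 0.022 -1; -0.38 -0.05 0.1 -0.005 -0.01 0.022 -1; -0.38 -0.05 0.1 -0.005 -0.01 0.022 -1; -0.38 0 0.1 -0.005 -0.01 0.022 -1; -0.38 0 0.1 -0.005 -0.01 0.022 -1; -0.37 0 0.1 -0.005 -0.01 0.022 -1; -0.37 0 0.15 -0.005 -0.01 0.022 -1; -0.37 0 0.15 -0.005 -0.01 0.022 -1")

```text
clock: 7.5
eef_pos: [552.1, -17.7, 161.6]
tcp_rot: [3.14, -0.202, 0.186]
contact_force: [4.8, 0.8, 1.8]
opening: 0.219
```

```bash
python3 - <<'E'
from st import *
A,P=sol(150,p=.12);print(A,P)
p1,R1=tgt(A,P,.12);print(p1)
rows(p0,R0,p1,R1,8,-1)
pic("s5")
pic("t5","top")
E
```

```text
[552.131 -17.708 161.561] [ 3.14  -0.202  0.186] 7.5 0.2192149071203772 [4.772 0.758 1.769]
a,phi,p [0.846 0.184 0.202] peg (np.float64(149.57662783648692), np.float64(0.4333584088319675), np.float64(29.943017400337695))
0.8696711691486794 0.16463750746446637
[553.685 -18.155 144.674]
-0.02 0.01 0.21 0 -0.010 0.003 -1; -0.02 0.01 0.21 0 -0.010 0.003 -1; -0.02 0.01 0.21 0 -0.010 0.003 -1; -0.02 0.01 0.21 0 -0.010 0.003 -1; -0.02 0.01 0.21 0 -0.010 0.003 -1; -0.01 0.01 0.21 0 -0.010 0.003 -1; -0.01 0.01 0.21 0 -0.010 0.003 -1; -0.01 0.01 0.21 0 -0.010 0.003 -1
```

View pics/s5.png

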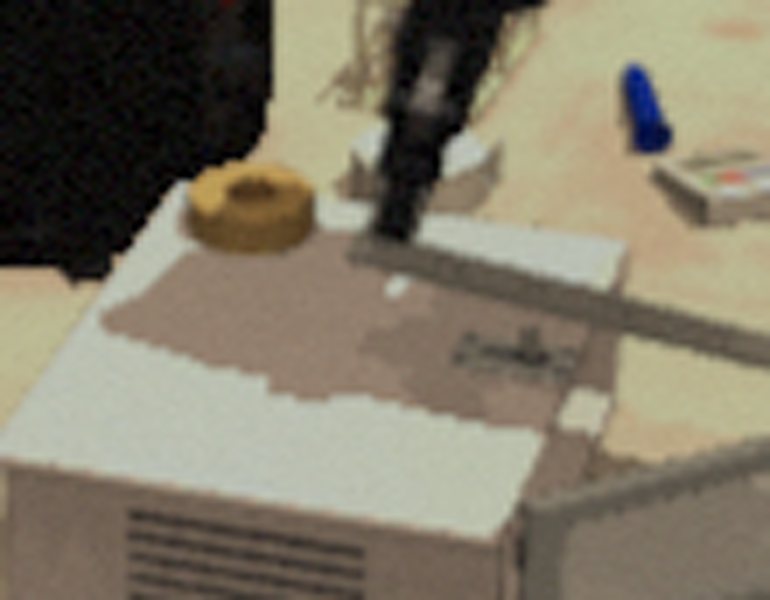

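View pics/t5.png

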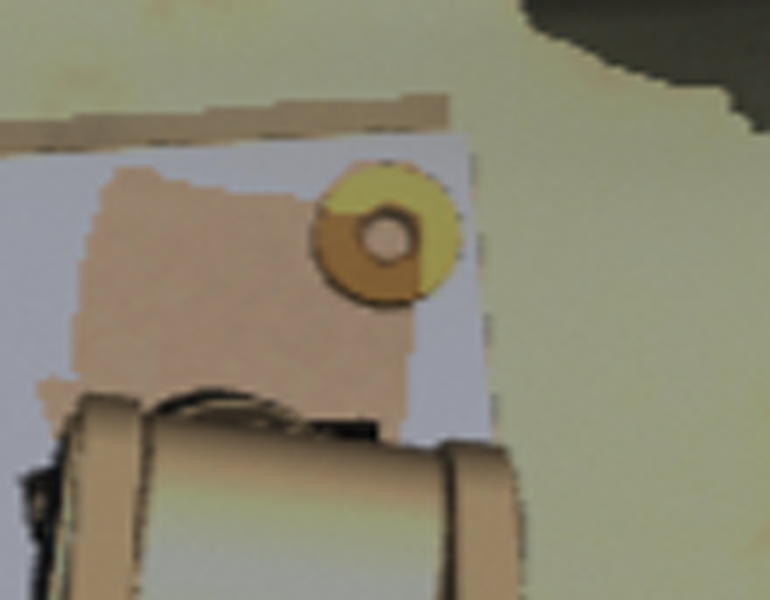

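jog_arm(increments="0 0 0.2 0 -0.01 0.003 -1; 0 0 0.2 0 -0.01 0.003 -1; 0 0 0.2 0 -0.01 0.003 -1; 0 0 0.2 0 -0.01 0.003 -1; 0 0 0.2 0 -0.01 0.003 -1; 0 0 0.2 0 -0.01 0.003 -1; 0 0 0.2 0 -0.01 0.003 -1; 0 0 0 0 0 0 -1")

```text
clock: 8.4
eef_pos: [554.1, -17.1, 147.1]
tcp_rot: [-3.139, -0.13, 0.166]
contact_force: [4.3, 0.4, 0.3]
opening: 0.214
```

```bash
python3 - <<'E'
from st import *
A,P=sol(150,p=.12);print(A,P)
p1,R1=tgt(A,P,.12);print(p1)
rows(p0,R0,p1,R1,8,-1)
pic("s6","side",335,210,65,55,11)
E
```

```text
[554.05  -17.089 147.064] [-3.139 -0.13   0.166] 8.4 0.2142766045469346 [4.293 0.367 0.268]
a,phi,p [0.86  0.176 0.131] peg (np.float64(149.21848686194284), np.float64(-0.30614442212257487), np.float64(19.558707634726947))
0.8696711691486794 0.16463750746446637
[553.685 -18.155 144.674]
-0.01 0.01 0.03 0 -0.001 0.000 -1; -0.01 0.01 0.03 0 -0.001 0.000 -1; -0.01 0.01 0.03 0 -0.001 0.000 -1; -0.01 0.01 0.03 0 -0.001 0.000 -1; -0.01 0.01 0.03 0 -0.001 0.000 -1; -0.01 0.01 0.03 0 -0.001 0.000 -1; -0.01 0.01 0.03 0 -0.001 0.000 -1; -0.01 0.01 0.03 0 -0.001 0.000 -1
```

View pics/s6.png

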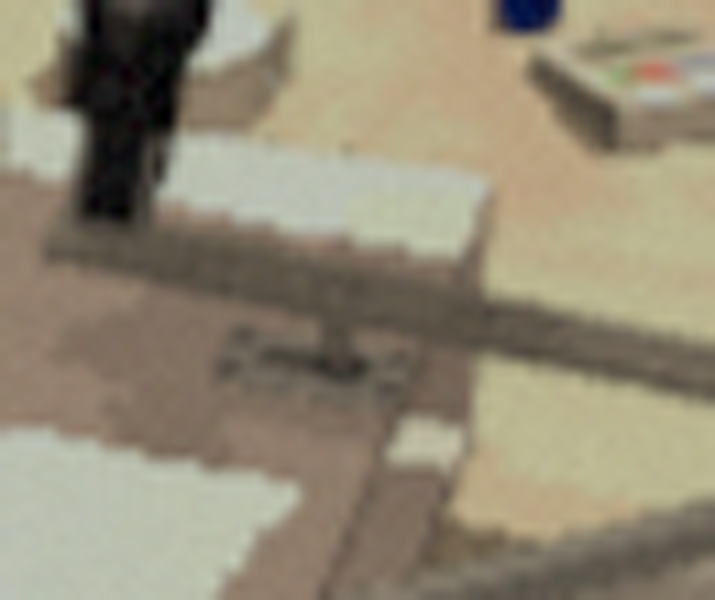

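```bash
cat > go.py <<'E'
from st import *
import sys
def go(p,hole=150,dp=(0,0),n=7,Rdes=True):
    peg=PEG+np.array(dp)
    A,P=sol(hole,peg,p);p1,R1=tgt(A,P,p)
    print("target",A,P,p,p1);rows(p0,R0,p1,R1,n,-1)
E
python3 - <<'E'
from go import *
go(.09,n=7)
E
```

```text
[554.005 -17.057 147.184] [-3.139 -0.13   0.166] 8.45 0.21576565418450755 [3.667 0.567 0.163]
a,phi,p [0.86  0.176 0.132] peg (np.float64(149.24550706934608), np.float64(-0.3407492999440507), np.float64(19.647210995807992))
target 0.8744197812588095 0.16024498499391354 0.09 [554.311 -18.321 138.391]
-0.01 0.02 0.12 -0.001 -0.006 0.001 -1; -0.01 0.02 0.12 -0.001 -0.006 0.001 -1; -0.01 0.02 0.12 -0.001 -0.006 0.001 -1; -0.01 0.02 0.12 -0.001 -0.006 0.001 -1; -0.01 0.02 0.13 -0.001 -0.006 0.001 -1; -0.01 0.02 0.13 -0.001 -0.006 0.001 -1; -0.01 0.02 0.13 -0.001 -0.006 0.001 -1
```

jog_arm(increments="-0.01 0.02 0.12 0 -0.006 0.001 -1; -0.01 0.02 0.12 0 -0.006 0.001 -1; -0.01 0.02 0.12 0 -0.006 0.001 -1; -0.01 0.02 0.12 0 -0.006 0.001 -1; -0.01 0.02 0.12 0 -0.006 0.001 -1; -0.01 0.02 0.12 0 -0.006 0.001 -1; -0.01 0.02 0.12 0 -0.006 0.001 -1; 0 0 0 0 0 0 -1")

```text
clock: 9.25
eef_pos: [554.6, -18.4, 138.8]
tcp_rot: [-3.138, -0.088, 0.159]
contact_force: [3.3, -0.6, -0.8]
opening: 0.222
```

```bash
python3 - <<'E'
from go import *
go(.075,n=7)
E
```

```text
[554.606 -18.396 138.845] [-3.138 -0.088  0.159] 9.25 0.22242378775352295 [ 3.313 -0.598 -0.839]
a,phi,p [0.871 0.162 0.092] peg (np.float64(149.68001589713413), np.float64(0.2265320424848163), np.float64(13.775057079317433))
target 0.8762873233893492 0.15852097269268062 0.075 [554.599 -18.38  135.239]
0 0 0.05 -0.001 -0.002 0.000 -1; 0 0 0.05 -0.001 -0.002 0.000 -1; 0 0 0.05 -0.001 -0.002 0.000 -1; 0 0 0.05 -0.001 -0.002 0.000 -1; 0 0 0.05 -0.001 -0.002 0.000 -1; 0 0 0.05 -0.001 -0.002 0.000 -1; 0 0 0.05 -0.001 -0.002 0.000 -1
```

jog_arm(increments="0 0 0.05 0 -0.002 0 -1; 0 0 0.05 0 -0.002 0 -1; 0 0 0.05 0 -0.002 0 -1; 0 0 0.05 0 -0.002 0 -1; 0 0 0.05 0 -0.002 0 -1; 0 0 0.05 0 -0.002 0 -1; 0 0 0 0 0 0 -1; 0 0 0 0 0 0 -1")

```text
clock: 10.05
eef_pos: [554.8, -18.3, 136.0]
tcp_rot: [-3.138, -0.077, 0.159]
contact_force: [2.9, 0.0, 0.6]
opening: 0.214
```

```bash
python3 - <<'E'
from go import *
go(.06,n=7)
E
```

```text
[554.786 -18.344 136.026] [-3.138 -0.077  0.159] 10.05 0.21380063883959596 [2.936 0.015 0.59 ]
a,phi,p [0.873 0.161 0.079] peg (np.float64(149.74333774159746), np.float64(0.11590637938631687), np.float64(11.779386923204639))
target 0.8778161647471432 0.1571110871061279 0.06 [554.872 -18.424 132.079]
0 0.00 0.06 -0.001 -0.002 0.000 -1; 0 0.00 0.06 -0.001 -0.002 0.000 -1; 0 0.00 0.06 -0.001 -0.002 0.000 -1; 0 0.00 0.06 -0.001 -0.002 0.000 -1; 0 0.00 0.06 -0.001 -0.002 0.000 -1; 0 0.00 0.06 -0.001 -0.002 0.000 -1; 0 0.00 0.06 -0.001 -0.002 0.000 -1
```

jog_arm(increments="0 0 0.05 0 -0.002 0 -1; 0 0 0.05 0 -0.002 0 -1; 0 0 0.05 0 -0.002 0 -1; 0 0 0.05 0 -0.002 0 -1; 0 0 0 0 0 0 -1; 0 0 0 0 0 0 -1; 0 0 0 0 0 0 -1; 0 0 0 0 0 0 -1")

```text
clock: 10.85
eef_pos: [554.9, -18.3, 134.1]
tcp_rot: [-3.138, -0.069, 0.159]
contact_force: [3.7, -0.3, -0.5]
opening: 0.217
```

```bash
python3 - <<'E'
from go import *
F=[r.sense()["contact_force"] for i in range(5)];print(np.mean(F,0))
go(.05,n=7)
pic("s7","side",335,210,65,55,11)
E
```

```text
[554.884 -18.308 134.063] [-3.138 -0.069  0.159] 10.85 0.21733893518517733 [ 3.664 -0.315 -0.518]
a,phi,p [0.875 0.16  0.069] peg (np.float64(149.8070906819917), np.float64(0.03474316568648206), np.float64(10.390630277404773))
[ 3.664 -0.315 -0.518]
target 0.8786469692716234 0.15634547401644622 0.05 [555.044 -18.444 129.97 ]
0 0.00 0.06 -0.001 -0.003 0.000 -1; 0 0.00 0.06 -0.001 -0.003 0.000 -1; 0 0.00 0.06 -0.001 -0.003 0.000 -1; 0 0.00 0.06 -0.001 -0.003 0.000 -1; 0 0.00 0.06 -0.001 -0.003 0.000 -1; 0 0.00 0.06 -0.001 -0.003 0.000 -1; 0 0.00 0.06 -0.001 -0.003 0.000 -1
```

View pics/s7.png

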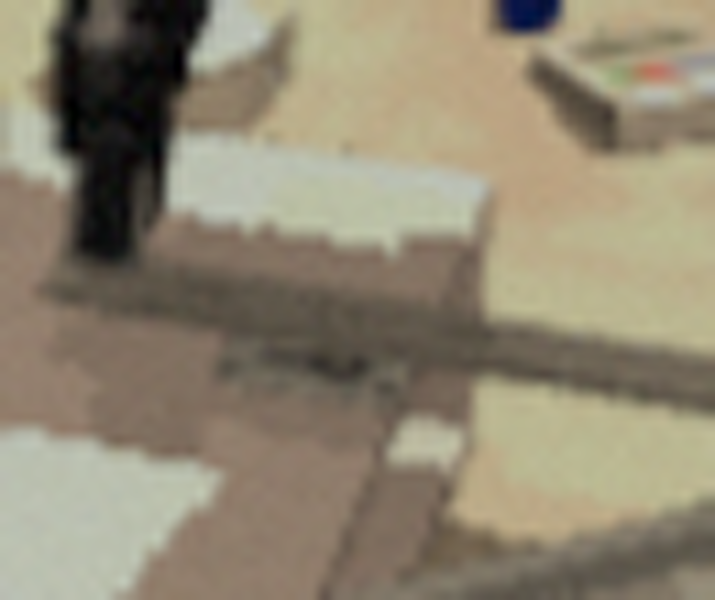

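The bar is close above the keeper with the peg hidden under it, and there is no upward force, so the peg is probably entering the hole. I'll keep lowering gently.

jog_arm(increments="0 0 0.05 0 -0.0025 0 -1; 0 0 0.05 0 -0.0025 0 -1; 0 0 0.05 0 -0.0025 0 -1; 0 0 0.05 0 -0.0025 0 -1; 0 0 0.05 0 -0.0025 0 -1; 0 0 0 0 0 0 -1; 0 0 0 0 0 0 -1; 0 0 0 0 0 0 -1")

```text
clock: 11.7
eef_pos: [555.1, -18.3, 131.6]
tcp_rot: [-3.138, -0.056, 0.159]
contact_force: [4.0, -0.1, 0.2]
opening: 0.218
```

```bash
python3 - <<'E'
from go import *
go(.03,n=7)
E
```

```text
[555.081 -18.282 131.561] [-3.138 -0.056  0.159] 11.7 0.2175672924246113 [ 4.029 -0.082  0.175]
a,phi,p [0.876 0.159 0.058] peg (np.float64(149.81330507735794), np.float64(-0.009342019418603797), np.float64(8.616008698679813))
target 0.8798558192357567 0.15523216787016156 0.03 [555.367 -18.462 125.743]
0 0.00 0.08 -0.001 -0.004 0.001 -1; 0 0.00 0.08 -0.001 -0.004 0.001 -1; 0 0.00 0.08 -0.001 -0.004 0.001 -1; 0 0.00 0.08 -0.001 -0.004 0.001 -1; 0.00 0.00 0.08 -0.001 -0.004 0.001 -1; 0.00 0.00 0.08 -0.001 -0.004 0.001 -1; 0.00 0.00 0.08 -0.001 -0.004 0.001 -1
```

jog_arm(increments="0 0 0.06 0 -0.003 0 -1; 0 0 0.06 0 -0.003 0 -1; 0 0 0.06 0 -0.003 0 -1; 0 0 0.06 0 -0.003 0 -1; 0 0 0.06 0 -0.003 0 -1; 0 0 0.06 0 -0.003 0 -1; 0 0 0 0 0 0 -1; 0 0 0 0 0 0 -1")

```text
clock: 12.5
eef_pos: [555.2, -18.2, 127.9]
tcp_rot: [-3.138, -0.038, 0.16]
contact_force: [4.4, 0.8, -0.2]
opening: 0.217
```

```bash
python3 - <<'E'
from go import *
go(.01,n=7)
E
```

```text
[555.247 -18.226 127.922] [-3.138 -0.038  0.16 ] 12.5 0.2171725598083071 [ 4.38   0.787 -0.236]
a,phi,p [0.879 0.157 0.04 ] peg (np.float64(149.92271096406458), np.float64(-0.12558085494961446), np.float64(6.0409928874610195))
target 0.8804604255596485 0.1546756531539305 0.01 [555.661 -18.451 121.509]
0.00 0.00 0.09 -0.001 -0.004 0.001 -1; 0.00 0.00 0.09 -0.001 -0.004 0.001 -1; 0.00 0.00 0.09 -0.001 -0.004 0.001 -1; 0.00 0.00 0.09 -0.001 -0.004 0.001 -1; 0.00 0.00 0.09 -0.001 -0.004 0.001 -1; 0.00 0.00 0.09 -0.001 -0.004 0.001 -1; 0.00 0.00 0.09 -0.001 -0.004 0.001 -1
```

jog_arm(increments="0 0 0.08 0 -0.004 0 -1; 0 0 0.08 0 -0.004 0 -1; 0 0 0.08 0 -0.004 0 -1; 0 0 0.08 0 -0.004 0 -1; 0 0 0.08 0 -0.004 0 -1; 0 0 0.08 0 -0.004 0 -1; 0 0 0.08 0 -0.004 0 -1; 0 0 0 0 0 0 -1")

```text
clock: 13.3
eef_pos: [555.4, -18.2, 122.2]
tcp_rot: [-3.138, -0.01, 0.16]
contact_force: [4.2, 0.1, -0.5]
opening: 0.216
```

```bash
python3 - <<'E'
from go import *
go(.0,n=7)
pic("s8","side",335,210,65,55,11)
E
```

```text
[555.404 -18.177 122.219] [-3.138 -0.01   0.16 ] 13.3 0.21550370508202615 [ 4.238  0.062 -0.47 ]
a,phi,p [0.882 0.155 0.013] peg (np.float64(150.16514786489958), np.float64(-0.2850555068557199), np.float64(2.0048525071742342))
target 0.8805360098654141 0.15460609527624408 0.0 [555.797 -18.435 119.39 ]
0.00 0.00 0.04 -0.001 -0.001 0.001 -1; 0.00 0.00 0.04 -0.001 -0.001 0.001 -1; 0.00 0.00 0.04 -0.001 -0.001 0.001 -1; 0.00 0.00 0.04 -0.001 -0.001 0.001 -1; 0.00 0.00 0.04 -0.001 -0.001 0.001 -1; 0.00 0.00 0.04 -0.001 -0.001 0.001 -1; 0.00 0.00 0.04 -0.001 -0.001 0.001 -1
```

View pics/s8.png

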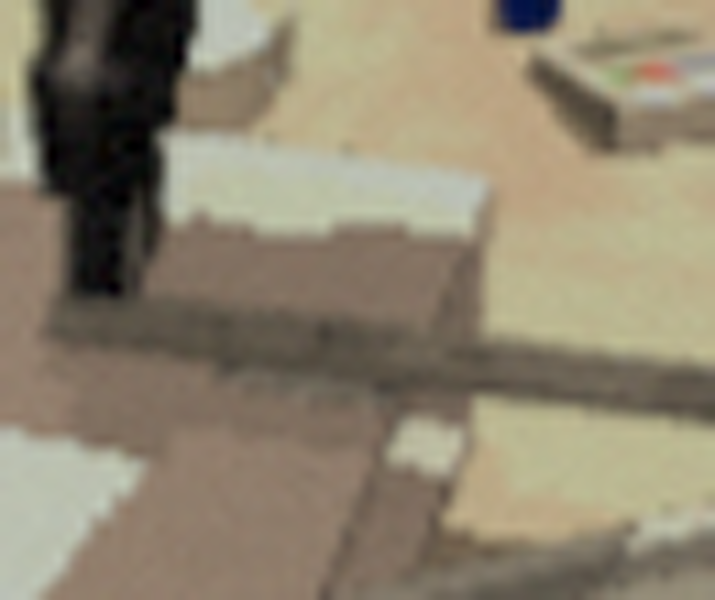

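The bar is almost flat and the dark peg tip shows through its top at about (325,332). Lowering the last 2.5 mm, then releasing.

jog_arm(increments="0 0 0.05 0 -0.002 0 -1; 0 0 0.05 0 -0.002 0 -1; 0 0 0.05 0 -0.002 0 -1; 0 0 0.05 0 -0.002 0 -1; 0 0 0.05 0 -0.002 0 -1; 0 0 0 0 0 0 -1; 0 0 0 0 0 0 -1; 0 0 0 0 0 0 -1")

```text
clock: 14.15
eef_pos: [555.5, -18.2, 119.9]
tcp_rot: [-3.138, -0.0, 0.16]
contact_force: [4.2, 0.5, -0.0]
opening: 0.215
```

```bash
python3 - <<'E'
from go import *
E
```

```text
[555.457 -18.198 119.925] [-3.138 -0.     0.16 ] 14.15 0.21490022055029598 [ 4.173  0.468 -0.001]
a,phi,p [0.883 0.154 0.003] peg (np.float64(150.26574202363253), np.float64(-0.31046250055628377), np.float64(0.3793412319607063))
```

jog_arm(increments="0.02 0 0 0 0 0 -1; 0.02 0 0 0 0 0 -1; 0.02 0 0 0 0 0 -1; 0.02 0 0 0 0 0 -1; 0.02 0 0 0 0 0 -1; 0 0 0 0 0 0 -1; 0 0 0 0 0 0 -1; 0 0 0 0 0 0 -1")

```text
clock: 14.95
eef_pos: [556.4, -18.0, 119.9]
tcp_rot: [-3.138, -0.0, 0.16]
contact_force: [3.5, 0.4, 0.9]
opening: 0.213
```

jog_arm(increments="0.02 0 0 0 0 0 -1; 0.02 0 0 0 0 0 -1; 0.02 0 0 0 0 0 -1; 0.02 0 0 0 0 0 -1; 0 0 0 0 0 0 -1; 0 0 0 0 0 0 -1; 0 0 0 0 0 0 -1; 0 0 0 0 0 0 -1")

```text
clock: 15.75
eef_pos: [556.9, -17.9, 119.8]
tcp_rot: [-3.138, 0.0, 0.16]
contact_force: [0.8, -1.0, 0.8]
opening: 0.216
```

The x-force fell from about 4 N to 0.8 N, so the peg now carries the door. Releasing.

jog_arm(increments="0 0 0 0 0 0 -0.3; 0 0 0 0 0 0 -0.1; 0 0 0 0 0 0 0.1; 0 0 0 0 0 0 0.3; 0 0 0 0 0 0 0.3; 0 0 0 0 0 0 0.3; 0 0 0 0 0 0 0.3; 0 0 0 0 0 0 0.3")

```text
clock: 16.55
eef_pos: [557.2, -17.9, 119.9]
tcp_rot: [-3.138, -0.0, 0.16]
contact_force: [-0.2, -0.4, -0.1]
opening: 0.651
```

jog_arm(increments="0 0 -0.5 0 0 0 0.3; 0 0 -0.8 0 0 0 0.3; 0 0 -1 0 0 0 0.3; 0 0 -1.5 0 0 0 0.3; 0 0 -2 0 0 0 0.3; 0 0 -2 0 0 0 0.3; 0 0 -2 0 0 0 0.3; 0 0 -2 0 0 0 0.3")

```text
clock: 17.35
eef_pos: [557.3, -18.3, 239.8]
tcp_rot: [-3.138, -0.001, 0.16]
contact_force: [0.2, -0.2, 0.0]
opening: 0.652
```

```bash
python3 - <<'E'
from go import *
pic("s9","side",290,190,110,90,7)
E
```

```text
[557.32  -18.323 239.789] [-3.138 -0.001  0.16 ] 17.35 0.6516342459691524 [ 0.168 -0.196  0.003]
a,phi,p [0.438 0.459 0.618] peg (np.float64(128.44304586094228), np.float64(19.11556179319213), np.float64(74.44153300347975))
```

View pics/s9.png

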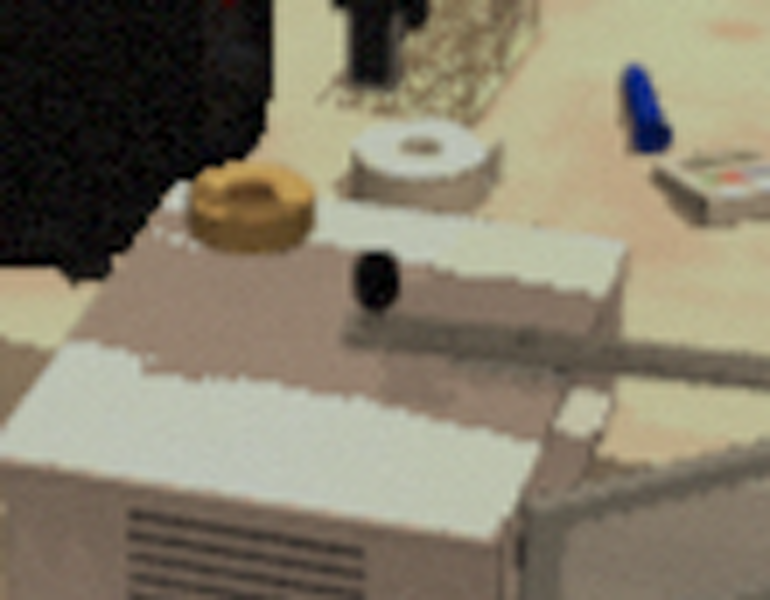

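The bar lies flat with the knob free at (377,280), and the door stands open. I'll move the arm aside to check from the top camera.

jog_arm(increments="-1 2 -0.5 0 0 0 0.3; -2 3 -0.5 0 0 0 0.3; -2 3.5 0 0 0 0 0.3; -2 3.5 0 0 0 0 0.3; -2 3.5 0 0 0 0 0.3; -2 3.5 0 0 0 0 0.3; -2 3.5 0 0 0 0 0.3; -2 3.5 0 0 0 0 0.3")

```text
clock: 18.2
eef_pos: [449.7, -300.4, 247.6]
tcp_rot: [-3.139, -0.001, 0.16]
contact_force: [0.6, -0.4, 0.7]
opening: 0.65
```

```bash
python3 - <<'E'
from go import *
im=r.grab_frame("top")[:,:,::-1];cv2.imwrite("pics/t10.png",im)
c=im[195:335,255:375];cv2.imwrite("pics/t10c.png",cv2.resize(c,None,fx=4.2,fy=4.2,interpolation=2))
E
```

```text
[ 449.745 -300.419  247.586] [-3.139 -0.001  0.16 ] 18.2 0.6504963363497533 [ 0.618 -0.433  0.657]
a,phi,p [ 0.135 -1.614  0.553] peg (np.float64(-88.20680914194843), np.float64(32.00881602402718), np.float64(-46.35312520153422))plan.py:38: RuntimeWarning: The iteration is not making good progress, as measured by the 
 improvement from the last ten iterations.
  return fsolve(lambda v:tgt(*v)[0]-pos,[.5,.4,.2])
```

View pics/t10c.png

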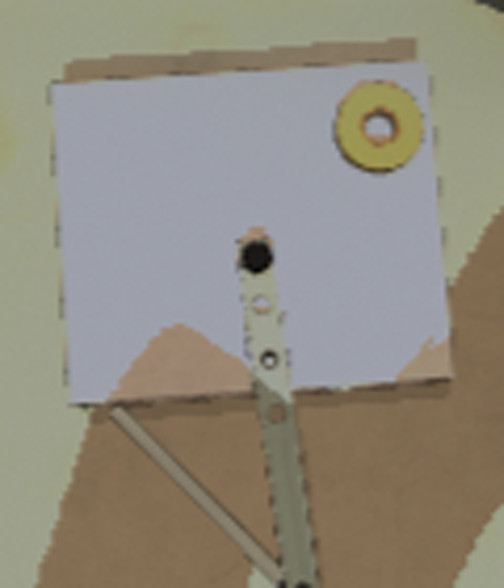

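```bash
python3 - <<'E'
from plan import *
T2=lambda x,y:(255+x/4.2-.4,195+y/4.2-.4)
pv=atz("top",T2(297,586),112)[:2];k=atz("top",T2(257,256),147)[:2]
d=pv-H;print(pv,k,np.linalg.norm(pv-k),"door",np.arctan2(-d@XC,-d@YC),"peg",atz("top",T2(268,358),119))
print(r.sense()["contact_force"]); r.sign_off()
E
```

```text
[350.96297876 -47.63063739] [560.95468816 -17.64716377] 212.12149044727715 door 0.8717378340062552 peg [497.14798969 -26.75788201 119.        ]
[-1.30528997 -4.14843874  0.41210503]
the job is handed in; nothing more can be done
```

The job is done and handed in. The middle hole sits on the peg, and the bar lies flat and holds the door open on its own.

**What I did:** I gripped the knob, pitched the bar up about 0.28 rad and swung the door to about 0.88 rad. I then lowered the middle hole over the peg in small steps, watching the force. Before letting go, I eased the bar along until the peg took the door's pull, which dropped the x-force from about 4 N to under 1 N. I then opened the fingers and drew the arm away.

**Last checks:**
- **Hole and peg:** the top camera shows the peg tip in the middle hole, with the far and near holes free on either side.
- **Bar:** the side camera shows it lying flat.
- **Door:** it measures about 0.87 rad in the top picture, within the required 0.64 to 0.98.
- **Contact forces:** there was no upward contact above sensor noise (about 1 to 2 N) while lowering onto the peg.
- **Bystanders:** the tape roll looks undisturbed, and the arm never went near the other things.

**Readings that disagreed:**
- The peg measured about 2.5 mm farther back than in the first picture, and the pivot-to-knob distance came out 212 mm instead of 215. Both are roughly within camera error.
- The last force reading was about 4 N sideways. The arm was in free air and had just stopped, so I put it down to settling, but I took no second reading before handing in.

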